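# Stack bus plates on a splined hub and lock them with a T-key

### The arm

A 6-joint arm with a two-finger parallel gripper is mounted at the origin on the work surface. World frame = base frame: x ahead of the robot, y to its left, z up, the work surface at z = 0. Lengths are in m, angles in rad, forces in N, time in s.
With the tool pointing down it reaches from about 0.375 to 0.9 m from the base axis. Payload 3.1 kg.
Tool frame: the origin (TCP) lies midway between the tips of the shut fingers; the grasp point (between the pads) lies 19 mm behind it; z points along the fingers, y is the line along which they close (so a half turn about z gives the same grasp; the last joint's range is limited). The gripper opens to 85 mm and grips with 20 to 120 N. Pads are 22 mm wide; open, the fingers measure 114 mm over their backs; the gripper's body (76 mm by 85 mm) begins 54 mm behind the grasp point. The pads swing forward as they close: fully open they stand 13 mm farther back than shut.
Start: joints at [-0.178, 0.527, 1.433, -0, 1.181, -0.178], TCP at [0.625, 0, 0.231] pointing down, gripper open.
Joint ranges: [-3.08, 3.08], [-0.75, 2.2], [0.22, 2.44], [-1.43, 4.57], [0, 2.65], [-2.85, 2.85]. Speed limits (rad/s): [2.79, 2.79, 3.14, 3.14, 3.14, 3.14].

### API

Orientations are given as a unit quaternion [x, y, z, w].
In Python, from station import manip gives the robot as it stands. The module is installed in compiled form; this text tells all that it offers.
- The arm moves only by the tool apply_moves, never from a script. Its arguments are lists of equal length, an entry for each row: "claw": the gripper's target within -1 to 1 (fully open at 1, half-way at 0, shut at -1); "travel": the shift along the tool's x, y, z scaled (see below), a list of three; "turn": the turn, a rotation vector about the tool's x, y, z scaled (see below), a list of three. In form: {"claw": [claw, ...], "travel": [[dx, dy, dz], ...], "turn": [[rx, ry, rz], ...]}. A call has 1 to 5 rows; each row is the pose to reach, as a shift and turn from the pose commanded when the call began, along the tool's axes at that moment, turning the shorter way round; what a row does not reach only later rows make up. The controller multiplies each number of a shift by 800 mm and each number of a turn by 180 degrees. A row lasts 1/12 s, in which the tool goes at most 41.7 mm and 7.16 degrees, less where a joint would pass 70% of its speed; a pose out of reach is approached as far as the arm can. A call with a number of a shift or a turn outside -1 to 1 is refused whole. A call with a gripper value outside its range is refused whole. The fingers move at their own pace and stop on an object; "newtons" is the grip in N (left out, the last holds). Time passes only in rows, so rows that repeat a pose let the fingers close. It gives the time, the measured TCP pose, the force, the opening and the grip force at its end, in the units of the state.
- manip.sense(): the state, without advancing time (a new reading comes with each control period).
- manip.snapshot(name): name is "scene" or "side" or "wrist"; returns a dict with "pixels" (420x560x3 uint8, red, green, blue), "depth" (420x560 float32, m along the optical axis (not along the pixel's ray), 0 where there is no reading), "intrinsics" (3x3 intrinsics, pixels), "R" (3x3) and "t" (3): a world point X has camera coordinates R X + t. Camera axes: x right, y down, z forward; pixel columns grow to the right and rows downward; lengths in m; the calibration is good to about 2 mm. A picture is of the moment at which its call begins.
- manip.sign_off(): hands the job in; it is judged then, once.
The state is a dict: "t": time; "q": joint angles; "qd": joint speeds; "tau": joint torques, N m; "tcp_pos": TCP position; "tool_rot": TCP orientation; "force": force on the tool from outside, world axes, zero at the start; "ft_torque": the same for the moment, N m; "finger_gap": opening from 0.0 (shut) to 1.0 (fully open); "gripper_force": force on a finger pad.
Only numpy, scipy, OpenCV 4.12 (cv2) and the standard library are available. Lean on these libraries where they do the work, as an engineer would, in place of code of your own. Each camera call takes 0.05 s, during which the arm holds its last target. There are 200 camera calls.

### The job

Finish the bus-plate stack on the splined hub: onto the plate that is already there put the fork-tabbed plate with its fork pointing the opposite way to that plate's tab, then the loose straight-tabbed plate with its tab pointing the same way as the first one's, each fully home and flat. Then drop the T-key through the slot in the hub's top until its flange sits on the hub, give it a quarter turn to lock it, and let go. Leave everything else on the bench where it is.

Things in the scene. Friction and masses are not known exactly. Their poses are not given: they have to be found in the camera images.
- hub: Steel hub on a fixed dark base block (120 x 100 x 14 mm high); origin on the hub's axis at the work surface. A 32 mm square upright tube with four vertical teeth, one mid-way on each side, 8 mm wide, 44 mm across from end to end, full up to 38 mm above the work surface, rounded off above (to 43 mm). z up; x is the tab line: the first plate's tab points along +x.
- hub_top (a point): Centre of the hub's flat top, 47 mm above the work surface, axes as the hub's. The top has a slot 27 mm long (along x), 12 mm wide (along y) and 8 mm deep, over a 27 mm square chamber where the key's crosshead can turn.
- first_plate_centre (a point): Plate already on the hub, underside 14 mm above the work surface; the point is the middle of its hole, half-way up. Copper, 10 mm thick, body 75 mm (x) by 62 mm (y); hole 37 mm square with a 12 mm wide notch mid-way on each side, notches 48 mm across from end to end. A straight tab 24 mm wide points along its +x.
- first_plate_tip (a point): End of the first plate's tab, 87.5 mm from its hole's centre along its +x.
- fork_plate_centre (a point): Loose fork-tabbed copper plate lying flat on the work surface, body and hole as the first plate's; the point is the middle of the hole, 5 mm above the underside. Its tab is a fork of two 12 mm prongs 18 mm apart, along its +x. z up. Grip it across the 62 mm (along y) at the hole, so that the hub passes between the fingers. About 0.3 kg.
- fork_plate_tip (a point): Midway between the ends of the prongs, 87.5 mm from the plate's hole centre along its +x.
- tab_plate_centre (a point): Loose straight-tabbed copper plate lying flat on the work surface, the same as the first plate; the point is the middle of the hole, 5 mm above the underside. Its tab points along its +x. z up. Grip it like the fork-tabbed plate. About 0.3 kg.
- tab_plate_tip (a point): End of the loose straight tab, 87.5 mm from that plate's hole centre along its +x.
- key_grip (a point): Steel T-key upright in a fixed grey holder (70 x 70 x 30 mm high), flange resting on the holder's top. The point is the middle of its handle bar: 64 mm long (its x), 14 mm thick (its y), 26 mm high, 18 mm above the flange's underside. Flange: disc 54 mm across, 5 mm thick. z up; its two ends are alike. About 0.15 kg.
- key_head (a point): Centre of the T-key's rounded crosshead, 16 mm below the flange's underside on a 6.5 mm shank: 22 mm long (along x, parallel to the handle), 7.5 mm thick and high. It hangs in the holder's round 30 mm hole at the start. Once through the slot it may be turned either way.
- cover_centre (a point): Bystander: plain solid copper cover plate without a hole or tab, 85 x 62 x 10 mm, lying flat among the plates; the point is its centre. Leave it.
- jar: Bystander: glass jar with a steel lid, 52 mm across, 62 mm high, origin in the middle of its underside.
- bottle: Bystander: amber bottle 48 mm across, 100 mm high, origin in the middle of its underside.
- screwdriver: Bystander: screwdriver, 180 mm long, lying flat near the robot's base; origin at the underside.
- tweezers: Bystander: steel tweezers, about 140 mm long, lying flat; origin at the underside.
Not all that is in view belongs to the job. What is shaped like the part that bears fork_plate_centre but grey or purple is not meant.

How it is judged:
By the outcome, as a careful person would: the job done as asked, in the order asked, and still so for the second after the job is handed in, with the robot touching nothing.
It also fails if it takes over 72 s, if anything falls off the work surface, if the arm or the gripper's body presses on something with over 40 N, if the wrist force passes 120 N, or if a joint passes its speed limit or range.

## Working session

There is one attempt and no reset: what is moved stays moved. The work goes in short steps, Python scripts to look and compute and a tool call to move; the robot and the scene stay as the last step left them, time stands still between calls to the robot, and variables do not carry over. Pictures are saved under pics/ and viewed, at most 10 in all, crops included, and the job is handed in when it is done.

Besides the shell and the picture viewer there is one more tool, called after "Emit:" as name(argument=value, ...), one argument or row to a line, values as JSON. apply_moves: Moves the arm, as the interface text tells. Shifts and turns lie within -1 to 1; 1 stands for 800 mm of shift or 180 degrees of turn. Its arguments: {"type":"object","properties":{"claw":{"type":"array","items":{"type":"number"}},"travel":{"type":"array","items":{"type":"array","items":{"type":"number"}}},"turn":{"type":"array","items":{"type":"array","items":{"type":"number"}}},"newtons":{"type":"number"}},"required":["claw","travel","turn"]}

```bash
mkdir -p pics
cat > h.py <<'E'
import numpy as np, cv2
from station import manip
def snap(n,save=None):
    s=manip.snapshot(n)
    if save: cv2.imwrite('pics/'+save,s['pixels'][:,:,::-1])
    return s
def cast(s,uv,z):
    uv=np.atleast_2d(np.array(uv,float)); d=np.c_[uv,np.ones(len(uv))]@np.linalg.inv(s['intrinsics']).T@s['R']
    c=-s['R'].T@s['t']; return c+d*((z-c[2])/d[:,2])[:,None]
def cloud(s):
    h,w=s['depth'].shape; v,u=np.mgrid[:h,:w]; d=s['depth']
    P=np.stack([u*d,v*d,d],-1)@np.linalg.inv(s['intrinsics']).T
    return (P-s['t'])@s['R']
E
python3 - <<'E'
from h import *
import pickle
S={n:snap(n) for n in('scene','side','wrist')}
pickle.dump(S,open('s0.pkl','wb'))
for n in S: print(n,-S[n]['R'].T@S[n]['t'],S[n]['intrinsics'][0,0],(S[n]['depth']>0).mean())
a=S['scene']['pixels'];cv2.imwrite('pics/scene.png',cv2.resize(a[:,:,::-1],(800,600),interpolation=2))
cv2.imwrite('pics/wrist.png',S['wrist']['pixels'][:,:,::-1])
print(manip.sense())
E
```

```text
scene [ 1.20626131 -0.62874715  1.07971737] 383.80512687415177 0.9961352040816327
side [0.45888981 0.72898365 0.94321561] 388.8733930427711 0.9959438775510204
wrist [0.62562317 0.07161122 0.37409477] 355.3555634295824 0.9959396258503401
{'t': 0.15, 'q': array([-1.78509789e-01,  5.28329672e-01,  1.43362282e+00, -1.13570070e-05,
        1.18139593e+00, -1.78480818e-01]), 'qd': array([ 0.00061913, -0.0025781 , -0.00407085,  0.00028199,  0.00085293,
       -0.00024513]), 'tau': array([ 1.17890530e-03, -4.42742836e+01, -1.78276026e+01, -2.15643640e-04,
        5.61750654e-03, -9.84718270e-06]), 'tcp_pos': array([6.24442046e-01, 1.20849797e-04, 2.30506352e-01]), 'tool_rot': array([ 7.07115224e-01,  7.07097793e-01, -5.04994485e-04, -7.18115817e-04]), 'force': array([-0.28828013, -0.71126937,  0.04950638]), 'ft_torque': array([-0.01885979,  0.02393683, -0.01594339]), 'gripper_force': 0.0, 'finger_gap': 0.9996973003503973}
```

View pics/scene.png

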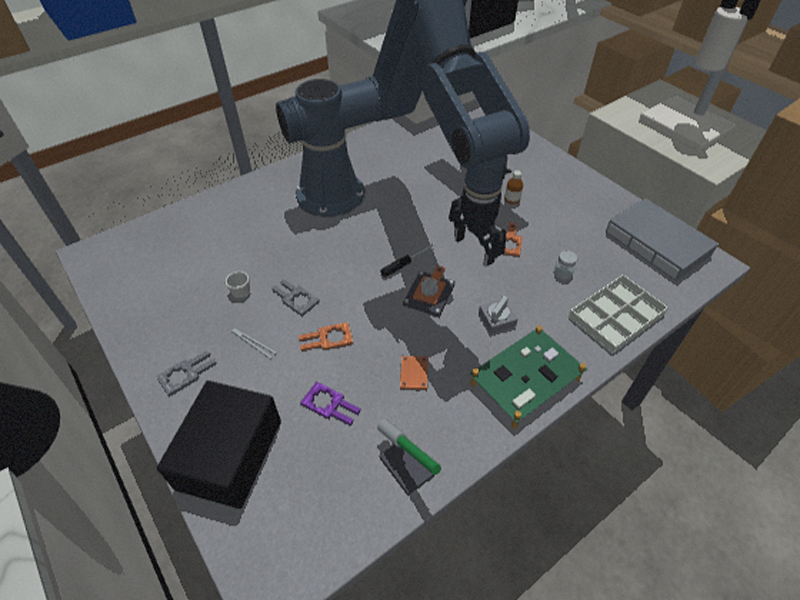

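View pics/wrist.png

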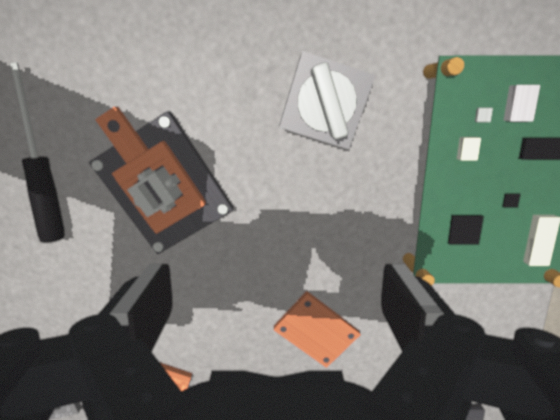

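The scene picture (800 px) shows these fork-shaped candidates: copper/orange at (327,337), grey at (296,295) and (186,372), and purple at (330,402). Only the orange one fits, because it is copper. The loose straight tab plate should be the orange piece behind the gripper at (512,240). The cover is at (413,373), the hub at (430,290) and the key at (497,312). I'll confirm both plates in one crop and measure them.

```bash
cat >> h.py <<'E'
def orange(s):
    hsv=cv2.cvtColor(s['pixels'],cv2.COLOR_RGB2HSV)
    m=cv2.inRange(hsv,(3,110,60),(16,255,255))
    n,l,st,c=cv2.connectedComponentsWithStats(m)
    return l,[(i,st[i],c[i]) for i in range(1,n) if st[i,4]>60]
E
python3 - <<'E'
from h import *
import pickle
S=pickle.load(open('s0.pkl','rb'))
for n in S:
    s=S[n]; l,cs=orange(s); P=cloud(s)
    for i,st,c in cs:
        m=l==i; Q=P[m]; 
        vu=np.argwhere(m); W=cast(s,vu[:,::-1],0.010)[:,:2]
        r=cv2.minAreaRect((W*1000).astype(np.float32))
        print(n,c.round(),st[4],'cloud med',np.median(Q,0).round(3),'z5-95',np.percentile(Q[:,2],[5,95]).round(3),'rect',np.round(r[0],1),np.round(r[1],1),round(r[2],1),'mean',(W.mean(0)*1000).round(1))
a=S['side']['pixels'][:,:,::-1]
A=S['scene']['pixels'][200:300,190:300,::-1]
l,cs=orange(S['side'])
out=[cv2.resize(A,(400,364),interpolation=2)]
big=cv2.resize(a,(400,300))
crops=[cv2.copyMakeBorder(cv2.resize(big,(400,300)),0,64,0,0,0)]
cv2.imwrite('pics/c1.png',np.hstack(out+crops))
E
```

```text
scene [195.  55.] 589 cloud med [-1.972  0.762 -0.699] z5-95 [-0.742 -0.656] rect [-705.3  227.9] [ 92.  442.8] 0.1 mean [-705.4  215.4]
scene [87. 91.] 1304 cloud med [-1.974 -0.242 -0.701] z5-95 [-0.743 -0.659] rect [-704.7 -357.6] [ 92.  661.5] 0.1 mean [-704.9 -383.5]
scene [  5. 120.] 114 cloud med [-1.977 -0.863 -0.709] z5-95 [-0.746 -0.664] rect [-707.  -771.1] [97.5 53.6] 0.4 mean [-698.3 -768.8]
scene [360. 129.] 77 cloud med [0.368 0.419 0.069] z5-95 [0.054 0.083] rect [315.5 482.8] [46.5 56.8] 53.3 mean [316.7 482.1]
scene [359. 168.] 145 cloud med [0.494 0.305 0.012] z5-95 [0.007 0.017] rect [489.3 306.1] [ 42.8 129.5] 42.3 mean [493.9 300.6]
scene [301. 201.] 196 cloud med [ 0.507 -0.015  0.026] z5-95 [0.019 0.029] rect [483.9  15.6] [ 63.9 129.5] 30.3 mean [494.6   3.1]
scene [229. 236.] 332 cloud med [ 0.468 -0.301  0.011] z5-95 [0.005 0.015] rect [ 466.7 -302.2] [123.   66.2] 67.8 mean [ 469.5 -297.2]
scene [289. 261.] 398 cloud med [ 0.675 -0.193  0.012] z5-95 [0.008 0.015] rect [ 672.  -191.5] [58.9 88.7] 51.5 mean [ 673.9 -192. ]
side [297. 181.] 176 cloud med [ 0.
[... 590 characters left out ...]
[ 59.4 104.2] 34.9 mean [ 4.958e+02 -2.000e-01]
side [281. 338.] 510 cloud med [0.483 0.3   0.011] z5-95 [0.008 0.014] rect [480.  301.6] [ 60.  122.4] 41.2 mean [486.1 295.9]
side [336. 393.] 228 cloud med [0.36  0.442 0.071] z5-95 [0.059 0.08 ] rect [350.4 417.3] [41.4 44.3] 70.3 mean [351.1 420.1]
wrist [149. 169.] 3870 cloud med [0.495 0.011 0.025] z5-95 [0.022 0.026] rect [488.    5.6] [ 67.4 129.4] 30.6 mean [492.9   3.5]
wrist [316. 329.] 3169 cloud med [ 0.671 -0.188  0.011] z5-95 [0.009 0.012] rect [ 671.9 -189.7] [62.9 86.6] 50.5 mean [ 671.7 -188.8]
wrist [178. 377.] 388 cloud med [ 0.506 -0.254  0.011] z5-95 [0.006 0.316] rect [ 503.6 -254.3] [25.  45.4] 29.1 mean [ 501.8 -257.6]
```

View pics/c1.png

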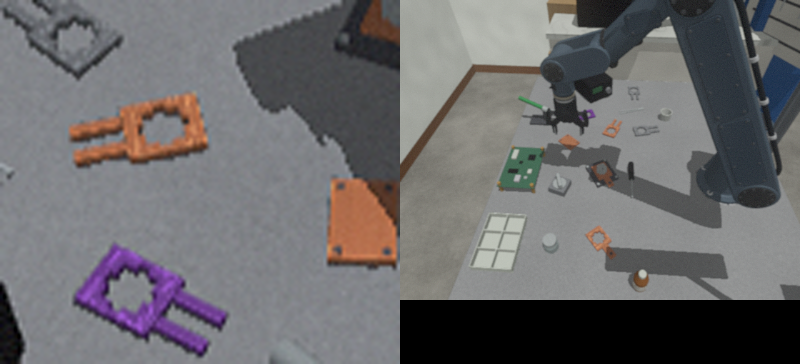

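The crop shows the orange fork plate clearly, with its hole at about (168,125) and prongs to the left. The purple and grey look-alikes are separate. The side view shows the straight tab plate at about (600,240), with its tab towards the lower right. Next I'll write a planning helper and a wrist-view look at the fork plate.

```bash
cat >> h.py <<'E'
import json,os
from scipy.spatial.transform import Rotation as Ro
# commanded pose: x,y,z, yaw(deg) of tool y axis; tool x = yaw+90, z down
def getc(): return json.load(open('c.json')) if os.path.exists('c.json') else [.625,0,.231,0.]
def setc(c): json.dump([float(v) for v in c],open('c.json','w'))
def axes(yaw):
    a=np.radians(yaw); y=np.array([np.cos(a),np.sin(a),0]); x=np.array([-np.sin(a),np.cos(a),0]); return x,y
def plan(x,y,z,yaw,commit=True):
    """split into calls of 5 rows; prints the moves and stores what they lead to"""
    c=getc()
    while True:
        d=np.array([x,y,z])-c[:3]; dy=yaw-c[3]
        n=int(np.ceil(max(np.linalg.norm(d)/.041,abs(dy)/7.1,1)-1e-3)); f=min(1,5/n)
        X,Y=axes(c[3]); d=d*f; dy=dy*f
        tr=np.round([d@X/.8,d@Y/.8,-d[2]/.8],4); tu=round(-dy/180,4)
        print('travel',tr.tolist(),'turn z',tu,'rows',min(n,5))
        c=[*(np.array(c[:3])+X*tr[0]*.8+Y*tr[1]*.8+[0,0,-tr[2]*.8]),c[3]-tu*180]
        if n<=5: break
    if commit: setc(c)
    print('->',np.round(c,4))
E
python3 - <<'E'
from h import *
import pickle
S=pickle.load(open('s0.pkl','rb')); s=S['wrist']
print(s['R'].round(3), 'axis hits', cast(s,[280,210],0.0).round(3))
P=cloud(s)
# first plate cast at z=.024
l,cs=orange(s)
vu=np.argwhere(l==cs[0][0]); W=cast(s,vu[:,::-1],.024)[:,:2]; print('first',cv2.minAreaRect((W*1000).astype(np.float32)))
m=(P[:,:,2]>.041)&(P[:,:,2]<.052)&(abs(P[:,:,0]-.5)<.06)&(abs(P[:,:,1])<.06)
W=cast(s,np.argwhere(m)[:,::-1],.047)[:,:2]; print('hubtop',m.sum(),cv2.minAreaRect((W*1000).astype(np.float32)))
m=(P[:,:,2]>.055)&(P[:,:,2]<.075)&(abs(P[:,:,0]-.67)<.06)&(abs(P[:,:,1]-.05)<.1)
W=cast(s,np.argwhere(m)[:,::-1],.061)[:,:2]; print('key',m.sum(),cv2.minAreaRect((W*1000).astype(np.float32)),np.percentile(P[m][:,2],[5,50,95]))
# fork look: camera 72mm ahead in tool x; 
yaw=-22.; X,Y=axes(yaw); h=np.array([.476,-.279]); t=h-.072*X
plan(t[0],t[1],.17,yaw)
E
```

```text
[[ 1.    -0.001 -0.003]
 [-0.    -0.96   0.28 ]
 [-0.004 -0.28  -0.96 ]] axis hits [[ 0.628 -0.043  0.   ]]
first ((493.2506408691406, 8.178428649902344), (64.77516174316406, 124.4058837890625), 30.622913360595703)
hubtop 1067 ((507.6161804199219, -11.447315216064453), (42.00807189941406, 41.63204574584961), 37.820980072021484)
key 1306 ((670.262451171875, 71.87944030761719), (14.362933158874512, 63.45402526855469), 19.51897430419922) [0.05903396 0.06158054 0.06300803]Traceback (most recent call last):
  File "<stdin>", line 14, in <module>
ValueError: operands could not be broadcast together with shapes (2,) (3,)
```

Run:
```python
from h import *
X,Y=axes(-22.); t=np.array([.476,-.279])-.045*X[:2]
plan(t[0],t[1],.17,-22.)
```

```text
travel [-0.2227, -0.1152, 0.0424] turn z 0.0679 rows 5
travel [-0.1937, -0.0523, 0.0338] turn z 0.0543 rows 4
-> [  0.4591  -0.3208   0.17   -21.996 ]
```

Emit:
apply_moves(
  claw=[1, 1, 1, 1, 1],
  travel=[
    [-0.2227, -0.1152, 0.0424],
    [-0.2227, -0.1152, 0.0424],
    [-0.2227, -0.1152, 0.0424],
    [-0.2227, -0.1152, 0.0424],
    [-0.2227, -0.1152, 0.0424],
  ],
  turn=[
    [0, 0, 0.0679],
    [0, 0, 0.0679],
    [0, 0, 0.0679],
    [0, 0, 0.0679],
    [0, 0, 0.0679],
  ],
)

```text
t: 0.57
tcp_pos: [0.5313, -0.1797, 0.1968]
tool_rot: [0.778, 0.628, -0.0, -0.0]
force: [0.3, 0.2, -0.8]
finger_gap: 1.0
gripper_force: 0.0
```

Emit:
apply_moves(
  claw=[1, 1, 1, 1, 1],
  travel=[
    [-0.1937, -0.0523, 0.0338],
    [-0.1937, -0.0523, 0.0338],
    [-0.1937, -0.0523, 0.0338],
    [-0.1937, -0.0523, 0.0338],
    [-0.1937, -0.0523, 0.0338],
  ],
  turn=[
    [0, 0, 0.0543],
    [0, 0, 0.0543],
    [0, 0, 0.0543],
    [0, 0, 0.0543],
    [0, 0, 0.0543],
  ],
)

```text
t: 0.98
tcp_pos: [0.4562, -0.3268, 0.1692]
tool_rot: [0.831, 0.557, -0.001, 0.001]
force: [0.2, 1.0, 0.1]
finger_gap: 1.004
gripper_force: 0.0
```

```bash
cat >> h.py <<'E'
def tcp():
    q=manip.sense(); y=Ro.from_quat(q['tool_rot']).as_matrix()[:,1]
    return q['tcp_pos'],np.degrees(np.arctan2(y[1],y[0]))
def plate(s,z,near):
    """hole centre and yaw from the top face's mask; z = height of top"""
    l,cs=orange(s); out=[]
    for i,st,c in cs:
        m=(l==i).astype(np.uint8)
        if np.linalg.norm(cast(s,c,z)[0,:2]-near)>.09: continue
        ct,hi=cv2.findContours(m,cv2.RETR_CCOMP,cv2.CHAIN_APPROX_NONE)
        k=[j for j in range(len(ct)) if hi[0,j,3]<0]; k=max(k,key=lambda j:cv2.contourArea(ct[j]))
        W=(cast(s,ct[k][:,0],z)[:,:2]*1000).astype(np.float32); r=cv2.minAreaRect(W)
        print('outer',np.round(r[0],1),np.round(r[1],1),round(r[2],1),'px',st[4],c.round())
        for j in range(len(ct)):
            if hi[0,j,3]>=0 and cv2.contourArea(ct[j])>150:
                W=(cast(s,ct[j][:,0],z)[:,:2]*1000).astype(np.float32); M=cv2.moments(W[:,None]); r=cv2.minAreaRect(W)
                print(' hole centroid',round(M['m10']/M['m00'],1),round(M['m01']/M['m00'],1),'rect',np.round(r[0],1),np.round(r[1],1),round(r[2],1))
E
python3 - <<'E'
from h import *
p,y=tcp(); print(p,y,manip.sense()['t'])
s=snap('wrist','w1.png'); plate(s,.010,np.array([.466,-.30]))
E
```

```text
[ 0.45621326 -0.32684152  0.16916109] -22.36700392930209 0.9833
outer [ 465.8 -303.2] [122.9  61.1] 67.7 px 5542 [276. 143.]
 hole centroid 475.3 -280.3 rect [ 475.3 -280.2] [48.6 48.9] 1.3
```

View pics/w1.png

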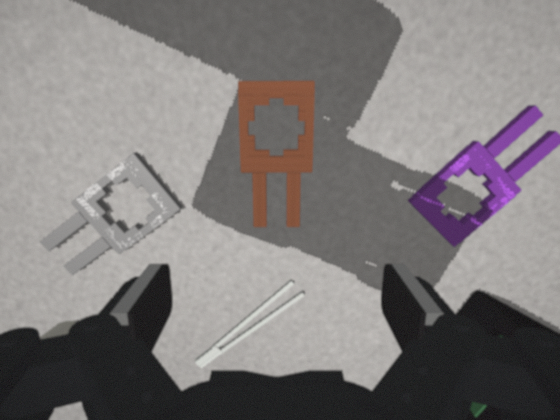

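The wrist view shows the copper fork plate with its hole at (276,127) and its prongs down to (275,225). The grey and purple decoys are to either side at (130,203) and (470,190), clear of the fingers.

Run:
```python
from h import *
s=snap('wrist'); p,y=tcp(); print(p,y); plate(s,.010,np.array([.466,-.30]))
plan(.4753,-.2803,.05,-22.3); plan(.4753,-.2803,-.004,-22.3)
```

```text
[ 0.45808718 -0.32191162  0.16975899] -22.21174005910152
outer [ 465.7 -303.5] [123.1  61.1] 67.6 px 5473 [276. 147.]
 hole centroid 475.3 -280.2 rect [ 475.4 -280.2] [49.  49.1] 44.2
travel [0.0544, -0.0002, 0.15] turn z 0.0017 rows 4
-> [  0.4753  -0.2803   0.05   -22.302 ]
travel [0.0, -0.0, 0.0676] turn z -0.0 rows 2
-> [ 4.7530e-01 -2.8030e-01 -4.0000e-03 -2.2302e+01]
```

Emit:
apply_moves(
  claw=[1, 1, 1, 1, 1],
  travel=[
    [0.02, 0, 0.04],
    [0.04, 0, 0.09],
    [0.0544, -0.0002, 0.13],
    [0.0544, -0.0002, 0.15],
    [0.0544, -0.0002, 0.15],
  ],
  turn=[
    [0, 0, 0.0017],
    [0, 0, 0.0017],
    [0, 0, 0.0017],
    [0, 0, 0.0017],
    [0, 0, 0.0017],
  ],
)

```text
t: 1.5
tcp_pos: [0.4738, -0.2758, 0.0469]
tool_rot: [0.83, 0.558, -0.001, -0.004]
force: [-0.2, -0.1, 0.2]
finger_gap: 0.999
gripper_force: 0.0
```

Emit:
apply_moves(
  claw=[0.8, 0.7, 0.7, 0.7, 0.7],
  travel=[
    [0, 0, 0.02],
    [0, 0, 0.04],
    [0, 0, 0.055],
    [0, 0, 0.0676],
    [0, 0, 0.0676],
  ],
  turn=[
    [0, 0, 0],
    [0, 0, 0],
    [0, 0, 0],
    [0, 0, 0],
    [0, 0, 0],
  ],
)

```text
t: 1.92
tcp_pos: [0.475, -0.2796, -0.0047]
tool_rot: [0.83, 0.557, -0.0, -0.001]
force: [0.4, 0.4, 0.1]
finger_gap: 0.85
gripper_force: 0.0
```

Emit:
apply_moves(
  claw=[0.2, 0.2, 0.2, 0.2, 0.2],
  travel=[
    [0, 0, 0],
    [0, 0, 0],
    [0, 0, 0],
    [0, 0, 0],
    [0, 0, 0],
  ],
  turn=[
    [0, 0, 0],
    [0, 0, 0],
    [0, 0, 0],
    [0, 0, 0],
    [0, 0, 0],
  ],
  newtons=50,
)

```text
t: 2.33
tcp_pos: [0.4757, -0.2806, -0.003]
tool_rot: [0.831, 0.557, 0.0, 0.001]
force: [0.8, 0.8, 3.1]
finger_gap: 0.705
gripper_force: 55.1
```

Run:
```python
from h import *
plan(.4753,-.2803,.13,-22.3);plan(.545,-.0765,.13,30.6)
```

```text
travel [0.0, -0.0, -0.1675] turn z -0.0 rows 4
-> [  0.4753  -0.2803   0.13   -22.302 ]
travel [0.168, -0.01, -0.0] turn z -0.1837 rows 5
travel [0.0878, 0.0499, -0.0] turn z -0.1102 rows 3
-> [ 0.545  -0.0765  0.13   30.6   ]
```

Emit:
apply_moves(
  claw=[0.2, 0.2, 0.2, 0.2, 0.2],
  travel=[
    [0, 0, -0.015],
    [0, 0, -0.05],
    [0, 0, -0.1],
    [0, 0, -0.15],
    [0, 0, -0.1675],
  ],
  turn=[
    [0, 0, 0],
    [0, 0, 0],
    [0, 0, 0],
    [0, 0, 0],
    [0, 0, 0],
  ],
)

```text
t: 2.75
tcp_pos: [0.4772, -0.282, 0.1358]
tool_rot: [0.83, 0.557, 0.001, 0.004]
force: [1.3, -0.1, -2.0]
finger_gap: 0.709
gripper_force: 55.6
```

Emit:
apply_moves(
  claw=[0.2, 0.2, 0.2, 0.2, 0.2],
  travel=[
    [0.03, -0.002, 0],
    [0.065, -0.005, 0],
    [0.1, -0.007, 0],
    [0.135, -0.009, 0],
    [0.168, -0.01, 0],
  ],
  turn=[
    [0, 0, -0.036],
    [0, 0, -0.073],
    [0, 0, -0.11],
    [0, 0, -0.147],
    [0, 0, -0.1837],
  ],
)

```text
t: 3.17
tcp_pos: [0.5184, -0.1514, 0.1309]
tool_rot: [0.636, 0.772, -0.0, -0.0]
force: [0.4, 0.1, -2.5]
finger_gap: 0.702
gripper_force: 55.6
```

Emit:
apply_moves(
  claw=[0.2, 0.2, 0.2, 0.2, 0.2],
  travel=[
    [0.03, 0.017, 0],
    [0.06, 0.034, 0],
    [0.0878, 0.0499, 0],
    [0.0878, 0.0499, 0],
    [0.0878, 0.0499, 0],
  ],
  turn=[
    [0, 0, -0.037],
    [0, 0, -0.074],
    [0, 0, -0.1102],
    [0, 0, -0.1102],
    [0, 0, -0.1102],
  ],
)

```text
t: 3.58
tcp_pos: [0.5447, -0.075, 0.1307]
tool_rot: [0.495, 0.869, -0.0, -0.0]
force: [0.8, -0.8, -2.7]
finger_gap: 0.703
gripper_force: 55.6
```

Run:
```python
from h import *
snap('wrist'); snap('wrist')
s=snap('wrist','w2.png'); p,y=tcp(); print(p,y,manip.sense()['finger_gap'],manip.sense()['force'])
plate(s,.024,np.array([.50,0.]))
zt=p[2]+.004+.010; print('held, top assumed',zt); plate(s,zt,p[:2])
P=cloud(s); m=(P[:,:,2]>.043)&(P[:,:,2]<.052)&(abs(P[:,:,0]-.507)<.035)&(abs(P[:,:,1]+.012)<.035)
r=cv2.minAreaRect((cast(s,np.argwhere(m)[:,::-1],.047)[:,:2]*1000).astype(np.float32)); print('hubtop',m.sum(),r)
l,cs=orange(s)
for i,st,c in cs: print(c.round(),st[4],np.percentile(P[l==i],[10,50,90],axis=0).round(3)[:,2])
```

```text
[ 0.54463536 -0.0772179   0.13050105] 30.518218531335794 0.7063328985928247 [ 0.27465243  0.73444763 -2.61236204]
outer [499.9  -4.6] [62.4 94.6] 30.5 px 7324 [269.  83.]
 hole centroid 504.9 -13.5 rect [504.9 -13.5] [48.6 48.1] 6.9
held, top assumed 0.14450104877145353
outer [504.5  -9.6] [32.3 49. ] 30.5 px 7324 [269.  83.]
 hole centroid 507.1 -14.3 rect [507.1 -14.3] [25.2 24.9] 6.9
outer [550.6 -79.5] [67.8 86.6] 30.5 px 19591 [279. 280.]
 hole centroid 544.3 -74.7 rect [544.4 -74.6] [44.6 43.6] 6.8
hubtop 2161 ((505.0870056152344, -13.019134521484375), (39.852508544921875, 39.49690628051758), 47.68427276611328)
[269.  83.] 7324 [0.024 0.025 0.026]
[279. 280.] 19591 [0.141 0.144 0.145]
```

View pics/w2.png

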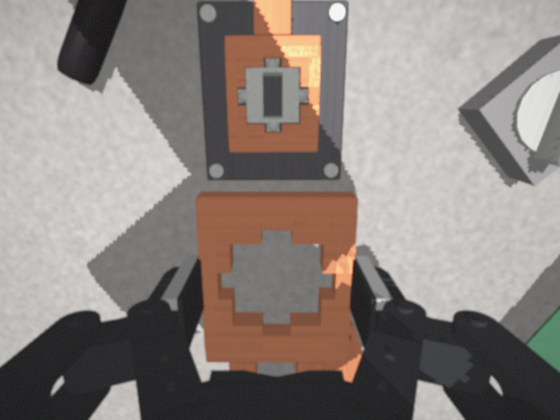

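The picture shows the hub with its slot at (272,96) and the first plate's tab pointing up. The fork plate is held flat, with its hole at about (278,278). Now I'll refine the held hole against the hub.

```bash
cat >> h.py <<'E'
def held(s,zt):
    """held plate's hole centre in tool axes relative to TCP (mm), from the notch ends"""
    p,y=tcp(); X,Y=axes(y); l,cs=orange(s)
    i=max(cs,key=lambda c:c[1][4])[0]; m=(l==i).astype(np.uint8)
    ct,hi=cv2.findContours(m,cv2.RETR_CCOMP,cv2.CHAIN_APPROX_NONE)
    k=max([j for j in range(len(ct)) if hi[0,j,3]>=0],key=lambda j:cv2.contourArea(ct[j]))
    f=lambda z:(cast(s,ct[k][:,0],z)-p)
    T=f(zt); B=f(zt-.01); g=lambda v,q:np.percentile(v,q)*1000
    x1=g(T@X,98);x0=g(B@X,2); y1=min(g(T@Y,98),g(B@Y,98)); y0=max(g(T@Y,2),g(B@Y,2))
    print('held hole x',x0.round(1),x1.round(1),'c',((x0+x1)/2).round(1),' y',y0.round(1),y1.round(1),'c',((y0+y1)/2).round(1))
def hub(s):
    P=cloud(s); b=(abs(P[:,:,0]-.506)<.03)&(abs(P[:,:,1]+.0125)<.03)
    m=((P[:,:,2]>.0445)&(P[:,:,2]<.052)&b).astype(np.uint8)
    ct,_=cv2.findContours(m,cv2.RETR_CCOMP,cv2.CHAIN_APPROX_NONE)
    for c in ct:
        if cv2.contourArea(c)<80: continue
        W=(cast(s,c[:,0],.047)[:,:2]*1000).astype(np.float32); M=cv2.moments(W[:,None]); r=cv2.minAreaRect(W)
        print('hub part',np.round([M['m10']/M['m00'],M['m01']/M['m00']],1),'rect',np.round(r[0],1),np.round(r[1],1),round(r[2],1))
E
python3 - <<'E'
from h import *
s=snap('wrist'); p,y=tcp(); print(p,y); held(s,.1445); hub(s)
E
```

```text
[ 0.54463411 -0.07744336  0.13043052] 30.49298788667369
held hole x -26.2 23.7 c -1.2  y -22.0 23.9 c 0.9
hub part [505.2 -13.2] rect [505.8 -13. ] [33.4 32.7] 30.9
hub part [505.2 -13. ] rect [505. -13.] [12.8 27.4] 30.7
```

Run:
```python
from h import *
plan(.5040,-.0127,.13,30.7);plan(.5040,-.0127,.056,30.7)
```

```text
travel [0.0947, -0.0035, -0.0] turn z -0.0006 rows 2
-> [ 5.0400e-01 -1.2700e-02  1.3000e-01  3.0708e+01]
travel [0.0, -0.0, 0.0925] turn z 0.0 rows 2
-> [ 5.0400e-01 -1.2700e-02  5.6000e-02  3.0708e+01]
```

Emit:
apply_moves(
  claw=[0.2, 0.2, 0.2, 0.2, 0.2],
  travel=[
    [0.025, -0.001, 0],
    [0.06, -0.002, 0],
    [0.0947, -0.0035, 0],
    [0.0947, -0.0035, 0],
    [0.0947, -0.0035, 0],
  ],
  turn=[
    [0, 0, -0.0006],
    [0, 0, -0.0006],
    [0, 0, -0.0006],
    [0, 0, -0.0006],
    [0, 0, -0.0006],
  ],
)

```text
t: 4.2
tcp_pos: [0.5027, -0.0125, 0.1303]
tool_rot: [0.495, 0.869, -0.0, -0.001]
force: [1.5, -1.2, -2.4]
finger_gap: 0.708
gripper_force: 55.6
```

Emit:
apply_moves(
  claw=[0.2, 0.2, 0.2, 0.2, 0.2],
  travel=[
    [0, 0, 0.025],
    [0, 0, 0.05],
    [0, 0, 0.075],
    [0, 0, 0.0925],
    [0, 0, 0.0925],
  ],
  turn=[
    [0, 0, 0],
    [0, 0, 0],
    [0, 0, 0],
    [0, 0, 0],
    [0, 0, 0],
  ],
)

```text
t: 4.62
tcp_pos: [0.5036, -0.014, 0.054]
tool_rot: [0.496, 0.869, -0.001, -0.002]
force: [-0.2, 0.5, -2.9]
finger_gap: 0.704
gripper_force: 55.6
```

Run:
```python
from h import *
snap('wrist'); snap('wrist'); snap('wrist')
s=snap('wrist'); p,y=tcp(); print(p,y,manip.sense()['force']); held(s,p[2]+.0141); hub(s)
a=s['pixels'][170:400,140:420,::-1]; cv2.imwrite('pics/w3.png',cv2.resize(a,None,fx=2.5,fy=2.5))
```

```text
[ 0.50527303 -0.01361992  0.05707628] 30.64713482520685 [-0.36431543 -1.58379802 -3.34385476]
held hole x -10.5 24.0 c 6.8  y -17.2 18.4 c 0.6
hub part [508.  -17.7] rect [505.9 -14.3] [32.2 30.3] 30.6
```

View pics/w3.png

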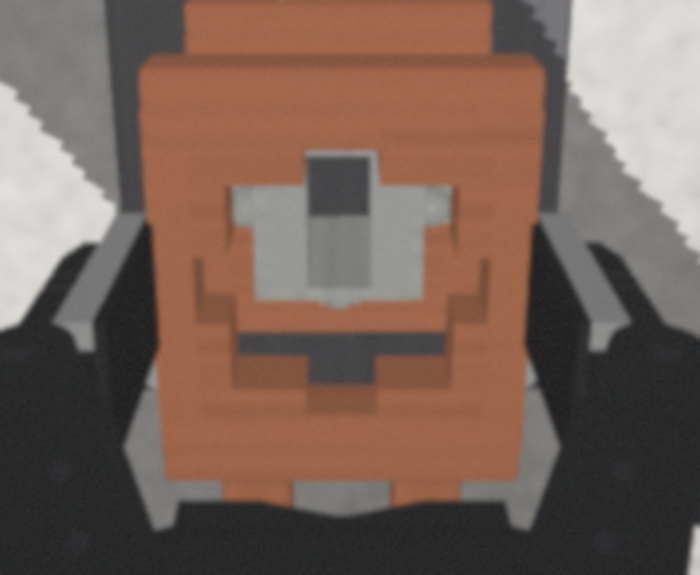

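Run:
```python
from h import *
snap('wrist');s=snap('wrist'); p,y=tcp(); print(p,y); X,Y=axes(y)
zt=p[2]+.0141
def f(name,u,v,z):
    w=cast(s,[u/2.5+140,v/2.5+170],z)[0]-p; print(name,(w@X*1000).round(1),(w@Y*1000).round(1))
f('hole +x notch, top (24)',342,150,zt); f('hole -x notch bottom (-24)',343,384,zt-.01)
f('hole -x notch top (-24)',343,411,zt);f('hole -x side top (-18.5)',342,386,zt);f('hole -x side bot (-18.5)',342,356,zt-.01)
f('hole +x side top',342,184,zt)
f('hub slot -x end (-13.5)',339.5,287,.047); f('hub -x face top(-16)',339,300,.047)
g=cv2.cvtColor(s['pixels'],cv2.COLOR_RGB2GRAY).astype(int)
print(g[225:395:1,277])
```

```text
[ 0.50510046 -0.01326253  0.0573348 ] 30.68156068534659
hole +x notch, top (24) 23.0 1.1
hole -x notch bottom (-24) -25.8 1.2
hole -x notch top (-24) -24.1 1.2
hole -x side top (-18.5) -19.2 1.0
hole -x side bot (-18.5) -20.0 1.0
hole +x side top 17.3 1.0
hub slot -x end (-13.5) -14.2 0.6
hub -x face top(-16) -17.0 0.5
[116 115 114 113 122 136 139 120  93  74  71  75  71  72  71  71  71  72
  72  72  73  75  70  74  70  72  71  71  74  71  83  99 117 126 125 127
 128 127 126 128 126 127 126 126 127 126 125 125 127 128 126 125 127 126
 125 127 127 124 128 131 142 149 151 152 151 149 144 137 123 118 116 117
 118 117 117 118 110  97  83  71  71  71  72  72  71  72  73  71  68  71
  71  71  71  71  71  67  70  71  77  89  92  94  94  97  93  97  96  94
  99  98 101 108 111 116 117 117 114 116 117 116 118 116 115 113 113 113
 113 115 114 115 116 116 114 114 112 111 111 122 122 126 123 124 121 122
 121 119 117 118 117 114 101  81  54  44  41  39  41  35  39  39  41  39
  38  38  41  43  39  40  41  43]
```

Emit:
apply_moves(
  claw=[0.2, 0.2, 0.2, 0.2, 0.2],
  travel=[
    [0, -0.0006, 0.006],
    [0, -0.0006, 0.014],
    [0, -0.0006, 0.022],
    [0, -0.0006, 0.03],
    [0, -0.0006, 0.036],
  ],
  turn=[
    [0, 0, 0],
    [0, 0, 0],
    [0, 0, 0],
    [0, 0, 0],
    [0, 0, 0],
  ],
)

```text
t: 5.33
tcp_pos: [0.5032, -0.0128, 0.0265]
tool_rot: [0.495, 0.869, -0.0, -0.001]
force: [0.4, -0.5, -2.3]
finger_gap: 0.709
gripper_force: 55.6
```

Emit:
apply_moves(
  claw=[0.2, 0.2, 0.2, 0.2, 0.2],
  travel=[
    [0, 0, 0.004],
    [0, 0, 0.007],
    [0, 0, 0.0095],
    [0, 0, 0.0115],
    [0, 0, 0.0115],
  ],
  turn=[
    [0, 0, 0],
    [0, 0, 0],
    [0, 0, 0],
    [0, 0, 0],
    [0, 0, 0],
  ],
)

```text
t: 5.75
tcp_pos: [0.5033, -0.0128, 0.0209]
tool_rot: [0.494, 0.869, 0.0, 0.0]
force: [-3.2, -0.2, 21.4]
finger_gap: 0.705
gripper_force: 58.2
```

Emit:
apply_moves(
  claw=[0.9, 1, 1, 1, 1],
  travel=[
    [0, 0, -0.002],
    [0, 0, -0.002],
    [0, 0, -0.002],
    [0, 0, -0.002],
    [0, 0, -0.01],
  ],
  turn=[
    [0, 0, 0],
    [0, 0, 0],
    [0, 0, 0],
    [0, 0, 0],
    [0, 0, 0],
  ],
)

```text
t: 6.17
tcp_pos: [0.5029, -0.0128, 0.0254]
tool_rot: [0.495, 0.869, -0.0, -0.001]
force: [-0.5, 0.8, -0.8]
finger_gap: 0.999
gripper_force: 0.0
```

Run:
```python
from h import *
X,Y=axes(30.708); c=getc(); b=np.array(c[:3])+Y*(-.00048); setc([b[0],b[1],.018+.008,c[3]])
# tab plate look: yaw 41, hole at tool x +45
plan(b[0],b[1],.17,30.7)
X,Y=axes(41.2); t=np.array([.4965,.283])-.045*X[:2]; plan(t[0],t[1],.17,41.2)
```

```text
travel [0.0, 0.0, -0.18] turn z 0.0 rows 4
-> [ 5.0360e-01 -1.3000e-02  1.7000e-01  3.0708e+01]
travel [0.1909, 0.1368, -0.0] turn z -0.0416 rows 5
travel [0.0686, 0.0642, -0.0] turn z -0.0167 rows 2
-> [ 0.5261  0.2491  0.17   41.202 ]
```

Emit:
apply_moves(
  claw=[1, 1, 1, 1, 1],
  travel=[
    [0, 0, -0.02],
    [0, 0, -0.07],
    [0, 0, -0.12],
    [0, 0, -0.17],
    [0, 0, -0.18],
  ],
  turn=[
    [0, 0, 0],
    [0, 0, 0],
    [0, 0, 0],
    [0, 0, 0],
    [0, 0, 0],
  ],
)

```text
t: 6.58
tcp_pos: [0.507, -0.0136, 0.1761]
tool_rot: [0.495, 0.869, 0.002, 0.005]
force: [1.2, 0.0, 0.0]
finger_gap: 1.0
gripper_force: 0.0
```

```bash
cat >> h.py <<'E'
def flat(s,ztop):
    """plane fit of orange pixels near the hub in hub axes: height at centre, slopes"""
    P=cloud(s); l,cs=orange(s); ids=[i for i,_,_ in cs]
    m=np.isin(l,ids)&(np.hypot(P[:,:,0]-.505,P[:,:,1]+.013)<.045)&(abs(P[:,:,2]-ztop)<.008)
    Q=P[m]-[.505,-.013,0]; A=np.c_[Q[:,:2],np.ones(len(Q))]; k=np.linalg.lstsq(A,Q[:,2],rcond=None)[0]
    print('top plane z',k[2].round(4),'slope deg',np.degrees(k[:2]).round(2),'n',m.sum(),'med',np.median(Q[:,2]).round(4))
E
python3 - <<'E'
from h import *
s=snap('wrist'); flat(s,.034); s2=snap('side');flat(s2,.034); s3=snap('scene'); flat(s3,.034)
a=s3['pixels'][170:230,260:340,::-1]; b=s['pixels'][190:400,140:420,::-1]
cv2.imwrite('pics/c2.png',np.hstack([cv2.resize(a,(400,300)),cv2.resize(b,(400,300))]))
E
```

```text
top plane z 0.0348 slope deg [ 0.02 -0.16] n 4196 med 0.0349
top plane z 0.0347 slope deg [-0.54 -1.92] n 208 med 0.0352
top plane z 0.0354 slope deg [-0.63  0.91] n 173 med 0.0356
```

View pics/c2.png

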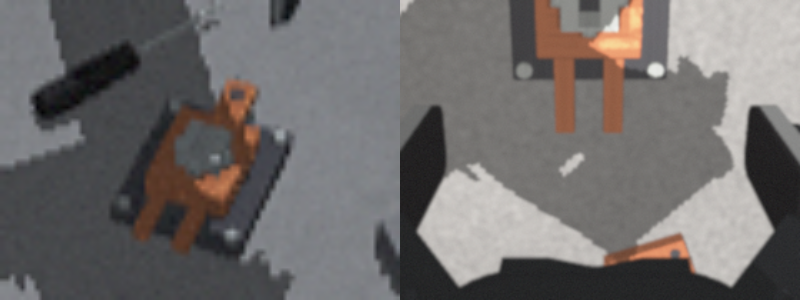

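The fork plate is home and flat on the hub: its top is at about 34.5 mm and the prongs point opposite the first plate's tab. Next is the tab plate.

Emit:
apply_moves(
  claw=[1, 1, 1, 1, 1],
  travel=[
    [0.1909, 0.1368, 0],
    [0.1909, 0.1368, 0],
    [0.1909, 0.1368, 0],
    [0.1909, 0.1368, 0],
    [0.1909, 0.1368, 0],
  ],
  turn=[
    [0, 0, -0.0416],
    [0, 0, -0.0416],
    [0, 0, -0.0416],
    [0, 0, -0.0416],
    [0, 0, -0.0416],
  ],
)

```text
t: 7.15
tcp_pos: [0.5179, 0.1779, 0.1675]
tool_rot: [0.436, 0.9, -0.001, -0.002]
force: [0.5, -0.6, -0.6]
finger_gap: 1.0
gripper_force: 0.0
```

Emit:
apply_moves(
  claw=[1, 1, 1, 1, 1],
  travel=[
    [0.04, 0.037, 0],
    [0.0686, 0.0642, 0],
    [0.0686, 0.0642, 0],
    [0.0686, 0.0642, 0],
    [0.0686, 0.0642, 0],
  ],
  turn=[
    [0, 0, -0.01],
    [0, 0, -0.0167],
    [0, 0, -0.0167],
    [0, 0, -0.0167],
    [0, 0, -0.0167],
  ],
)

```text
t: 7.57
tcp_pos: [0.5245, 0.2484, 0.1679]
tool_rot: [0.413, 0.911, -0.002, -0.002]
force: [-0.3, -0.0, -0.6]
finger_gap: 0.995
gripper_force: 0.0
```

Run:
```python
from h import *
snap('wrist');snap('wrist')
s=snap('wrist','w4.png'); p,y=tcp(); print(p,y); plate(s,.010,np.array([.48,.30]))
P=cloud(s); X,Y=axes(41.2)
d=(P-[.4965,.283,0]); m=(P[:,:,2]>.015)&(np.hypot(d[:,:,0],d[:,:,1])<.15)
from collections import Counter
n,l,st,c=cv2.connectedComponentsWithStats(m.astype(np.uint8))
for i in range(1,n):
    if st[i,4]>100: print(c[i].round(),st[i],np.median(P[l==i],0).round(3))
```

```text
[0.52561574 0.24759033 0.1693554 ] 41.08794469326134
outer [481.5 301.3] [ 61.1 124.3] 40.5 px 6017 [279. 110.]
 hole centroid 497.8 282.5 rect [497.8 282.5] [48.3 48.1] 16.4
 hole centroid 450.3 338.1 rect [450.5 338. ] [12.7 12.9] 88.3
[441. 219.] [ 418  194   51   52 1452] [0.637 0.32  0.039]
[280. 367.] [    0   263   560   157 46260] [0.52  0.257 0.24 ]
```

Run:
```python
from h import *
plan(.4978,.2825,.05,40.5); plan(.4978,.2825,-.004,40.5)
```

```text
travel [0.0547, 0.0008, 0.15] turn z 0.0039 rows 4
-> [ 0.4978  0.2825  0.05   40.5   ]
travel [0.0, 0.0, 0.0675] turn z -0.0 rows 2
-> [ 4.978e-01  2.825e-01 -4.000e-03  4.050e+01]
```

Emit:
apply_moves(
  claw=[1, 1, 1, 1, 1],
  travel=[
    [0.02, 0, 0.04],
    [0.04, 0, 0.09],
    [0.0547, 0.0008, 0.13],
    [0.0547, 0.0008, 0.15],
    [0.0547, 0.0008, 0.15],
  ],
  turn=[
    [0, 0, 0.0039],
    [0, 0, 0.0039],
    [0, 0, 0.0039],
    [0, 0, 0.0039],
    [0, 0, 0.0039],
  ],
)

```text
t: 8.13
tcp_pos: [0.4945, 0.2806, 0.0465]
tool_rot: [0.419, 0.908, -0.003, -0.003]
force: [-0.1, 0.2, -0.8]
finger_gap: 1.002
gripper_force: 0.0
```

Emit:
apply_moves(
  claw=[0.8, 0.7, 0.7, 0.7, 0.7],
  travel=[
    [0, 0, 0.02],
    [0, 0, 0.04],
    [0, 0, 0.055],
    [0, 0, 0.0675],
    [0, 0, 0.0675],
  ],
  turn=[
    [0, 0, 0],
    [0, 0, 0],
    [0, 0, 0],
    [0, 0, 0],
    [0, 0, 0],
  ],
)

```text
t: 8.55
tcp_pos: [0.4975, 0.2816, -0.0047]
tool_rot: [0.419, 0.908, -0.001, -0.001]
force: [-0.2, -0.0, -0.9]
finger_gap: 0.849
gripper_force: 0.0
```

Emit:
apply_moves(
  claw=[0.2, 0.2, 0.2, 0.2, 0.2],
  travel=[
    [0, 0, 0],
    [0, 0, 0],
    [0, 0, 0],
    [0, 0, 0],
    [0, 0, 0],
  ],
  turn=[
    [0, 0, 0],
    [0, 0, 0],
    [0, 0, 0],
    [0, 0, 0],
    [0, 0, 0],
  ],
  newtons=50,
)

```text
t: 8.97
tcp_pos: [0.4984, 0.2825, -0.003]
tool_rot: [0.419, 0.908, 0.0, 0.001]
force: [0.5, -1.5, 1.7]
finger_gap: 0.705
gripper_force: 55.5
```

Run:
```python
from h import *
plan(.4978,.2825,.13,40.5)
X,Y=axes(30.7); t=np.array([.5051,-.0131])-.075*X[:2]; plan(t[0],t[1],.13,30.7)
```

```text
travel [0.0, 0.0, -0.1675] turn z -0.0 rows 4
-> [ 0.4978  0.2825  0.13   40.5   ]
travel [-0.2107, -0.1383, -0.0] turn z 0.0302 rows 5
travel [-0.1783, -0.0942, -0.0] turn z 0.0242 rows 4
-> [ 0.5434 -0.0776  0.13   30.708 ]
```

Run:
```python
from h import *
setc([.4978,.2825,.13,40.5]); plan(.5036,-.0130,.13,30.7); plan(.5036,-.0130,.056,30.7)
```

```text
travel [-0.1785, -0.1465, -0.0] turn z 0.034 rows 5
travel [-0.1158, -0.076, -0.0] turn z 0.0204 rows 3
-> [ 5.0360e-01 -1.3000e-02  1.3000e-01  3.0708e+01]
travel [-0.0, 0.0, 0.0925] turn z 0.0 rows 2
-> [ 5.0360e-01 -1.3000e-02  5.6000e-02  3.0708e+01]
```

Emit:
apply_moves(
  claw=[0.2, 0.2, 0.2, 0.2, 0.2],
  travel=[
    [0, 0, -0.015],
    [0, 0, -0.05],
    [0, 0, -0.1],
    [0, 0, -0.15],
    [0, 0, -0.1675],
  ],
  turn=[
    [0, 0, 0],
    [0, 0, 0],
    [0, 0, 0],
    [0, 0, 0],
    [0, 0, 0],
  ],
)

```text
t: 9.38
tcp_pos: [0.5001, 0.2837, 0.136]
tool_rot: [0.419, 0.908, 0.003, 0.003]
force: [1.5, 0.7, -2.4]
finger_gap: 0.707
gripper_force: 55.9
```

Emit:
apply_moves(
  claw=[0.2, 0.2, 0.2, 0.2, 0.2],
  travel=[
    [-0.034, -0.028, 0],
    [-0.07, -0.0575, 0],
    [-0.106, -0.087, 0],
    [-0.142, -0.1165, 0],
    [-0.1785, -0.1465, 0],
  ],
  turn=[
    [0, 0, 0.007],
    [0, 0, 0.014],
    [0, 0, 0.02],
    [0, 0, 0.027],
    [0, 0, 0.034],
  ],
)

```text
t: 9.8
tcp_pos: [0.5007, 0.0967, 0.131]
tool_rot: [0.467, 0.884, 0.0, 0.0]
force: [0.6, -0.3, -2.7]
finger_gap: 0.705
gripper_force: 55.9
```

Emit:
apply_moves(
  claw=[0.2, 0.2, 0.2, 0.2, 0.2],
  travel=[
    [-0.04, -0.026, 0],
    [-0.075, -0.049, 0],
    [-0.1, -0.0655, 0],
    [-0.1158, -0.076, 0],
    [-0.1158, -0.076, 0],
  ],
  turn=[
    [0, 0, 0.007],
    [0, 0, 0.014],
    [0, 0, 0.0204],
    [0, 0, 0.0204],
    [0, 0, 0.0204],
  ],
)

```text
t: 10.22
tcp_pos: [0.504, -0.016, 0.1309]
tool_rot: [0.496, 0.868, -0.0, 0.001]
force: [-0.5, -0.8, -3.2]
finger_gap: 0.706
gripper_force: 55.9
```

Emit:
apply_moves(
  claw=[0.2, 0.2, 0.2, 0.2, 0.2],
  travel=[
    [0, 0, 0.025],
    [0, 0, 0.05],
    [0, 0, 0.075],
    [0, 0, 0.0925],
    [0, 0, 0.0925],
  ],
  turn=[
    [0, 0, 0],
    [0, 0, 0],
    [0, 0, 0],
    [0, 0, 0],
    [0, 0, 0],
  ],
)

```text
t: 10.63
tcp_pos: [0.5014, -0.0117, 0.0543]
tool_rot: [0.494, 0.869, -0.001, -0.003]
force: [-0.8, -0.1, -3.7]
finger_gap: 0.707
gripper_force: 55.8
```

Run:
```python
from h import *
snap('wrist'); snap('wrist'); snap('wrist'); snap('wrist')
s=snap('wrist'); p,y=tcp(); print(p,y,manip.sense()['force'])
P=cloud(s); l,cs=orange(s); i=max(cs,key=lambda c:c[1][4])[0]; print('top z',np.percentile(P[l==i][:,2],[50,75,90]).round(4))
a=s['pixels'][170:400,140:420,::-1]; cv2.imwrite('pics/w5.png',cv2.resize(a,None,fx=2.5,fy=2.5))
```

```text
[ 0.50435272 -0.01277757  0.05741646] 30.73604152695036 [ 0.14996452  0.37201992 -3.00996793]
top z [0.0709 0.0714 0.0718]
```

View pics/w5.png

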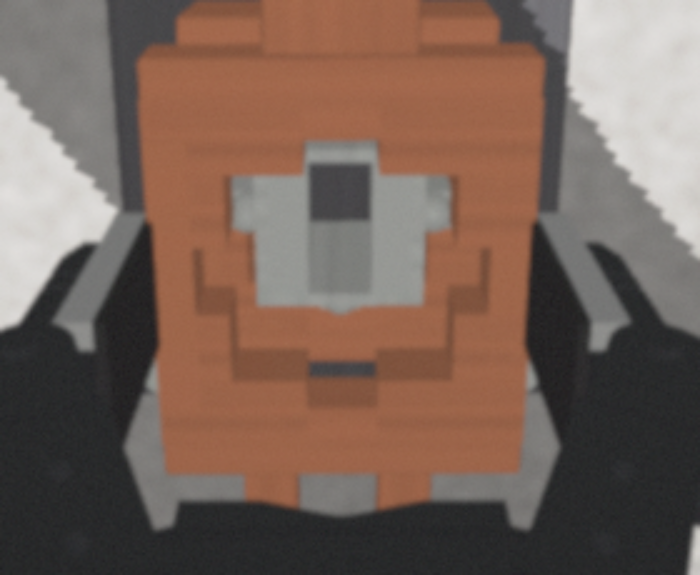

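The held plate's hole runs from rows 141 to 405, with the hub slot end at row 293, so the plate sits a few mm too far towards +x. I'll quantify that.

Run:
```python
from h import *
s=snap('wrist'); p,y=tcp(); print(p,y); X,Y=axes(y)
zt=p[2]+.0141
def f(name,u,v,z):
    w=cast(s,[u/2.5+140,v/2.5+170],z)[0]-p; print(name,(w@X*1000).round(1),(w@Y*1000).round(1))
f('hole +x notch, top (24)',341.5,141,zt); f('hole -x notch bottom (-24)',342,376,zt-.01)
f('hole -x notch top (-24)',342,405,zt);f('hole -x side top (-18.5)',342,379,zt);f('hole -x side bot (-18.5)',342,350,zt-.01)
f('hole +x side top',342,175,zt)
f('hub slot -x end (-13.5)',339.5,293,.047); f('hub -x face top(-16)',340,306,.047)
```

```text
[ 0.50431486 -0.01287171  0.05739547] 30.73094238262386
hole +x notch, top (24) 24.7 1.0
hole -x notch bottom (-24) -23.9 1.1
hole -x notch top (-24) -22.8 1.1
hole -x side top (-18.5) -17.7 1.1
hole -x side bot (-18.5) -18.6 1.1
hole +x side top 19.1 1.1
hub slot -x end (-13.5) -15.3 0.6
hub -x face top(-16) -18.1 0.7
```

Emit:
apply_moves(
  claw=[0.2, 0.2, 0.2, 0.2, 0.2],
  travel=[
    [-0.0031, -0.0006, 0.001],
    [-0.0031, -0.0006, 0.007],
    [-0.0031, -0.0006, 0.013],
    [-0.0031, -0.0006, 0.019],
    [-0.0031, -0.0006, 0.024],
  ],
  turn=[
    [0, 0, 0],
    [0, 0, 0],
    [0, 0, 0],
    [0, 0, 0],
    [0, 0, 0],
  ],
)

```text
t: 11.35
tcp_pos: [0.5041, -0.0154, 0.0364]
tool_rot: [0.495, 0.869, -0.0, -0.0]
force: [0.4, -0.7, -3.2]
finger_gap: 0.71
gripper_force: 55.9
```

Emit:
apply_moves(
  claw=[0.2, 0.2, 0.2, 0.2, 0.2],
  travel=[
    [0, 0, 0.004],
    [0, 0, 0.007],
    [0, 0, 0.0095],
    [0, 0, 0.011],
    [0, 0, 0.011],
  ],
  turn=[
    [0, 0, 0],
    [0, 0, 0],
    [0, 0, 0],
    [0, 0, 0],
    [0, 0, 0],
  ],
)

```text
t: 11.77
tcp_pos: [0.5041, -0.0153, 0.0308]
tool_rot: [0.495, 0.869, -0.0, 0.0]
force: [-5.1, 0.4, 21.9]
finger_gap: 0.705
gripper_force: 58.5
```

Same contact force, 10 mm higher than the fork plate, so it is home. I'll release and retreat, then look back at the stack from a spot where the camera is straight above the hub.

Emit:
apply_moves(
  claw=[0.9, 1, 1, 1, 1],
  travel=[
    [0, 0, -0.002],
    [0, 0, -0.002],
    [0, 0, -0.002],
    [0, 0, -0.002],
    [0, 0, -0.01],
  ],
  turn=[
    [0, 0, 0],
    [0, 0, 0],
    [0, 0, 0],
    [0, 0, 0],
    [0, 0, 0],
  ],
)

```text
t: 12.18
tcp_pos: [0.5036, -0.0152, 0.0353]
tool_rot: [0.495, 0.869, -0.0, -0.001]
force: [-0.3, -0.0, -0.5]
finger_gap: 0.999
gripper_force: 0.0
```

Emit:
apply_moves(
  claw=[1, 1, 1, 1, 1],
  travel=[
    [0, 0, -0.02],
    [0, 0, -0.07],
    [0, 0, -0.12],
    [0, 0, -0.16],
    [0, 0, -0.16],
  ],
  turn=[
    [0, 0, 0],
    [0, 0, 0],
    [0, 0, 0],
    [0, 0, 0],
    [0, 0, 0],
  ],
)

```text
t: 12.6
tcp_pos: [0.5084, -0.0162, 0.1702]
tool_rot: [0.494, 0.869, 0.002, 0.006]
force: [0.7, -0.2, 1.0]
finger_gap: 1.001
gripper_force: 0.0
```

Run:
```python
from h import *
X,Y=axes(30.708); c=getc(); b=np.array(c[:3])-X*.00248-Y*.00048; setc([b[0],b[1],.028+.008+.128,c[3]]); print(getc())
snap('wrist'); s=snap('wrist'); p,y=tcp(); print(p,y); flat(s,.044); plate(s,.044,np.array([.50,0.])); hub(s)
# key look: handle angle 109.5 -> tool y 19.5, key at tool x +60
X,Y=axes(19.5); t=np.array([.6703,.0719])-.055*X[:2]; plan(t[0],t[1],.164,19.5)
```

```text
[0.5044083213173667, -0.015367917788761272, 0.164, 30.708000000000002]
[ 0.50510573 -0.01549228  0.16571023] 30.716755123383884
top plane z 0.0447 slope deg [-0.05  0.16] n 5156 med 0.0448
outer [502.8 -11.8] [ 62.2 166.9] 31.1 px 8461 [272. 180.]
 hole centroid 504.6 -12.9 rect [504.5 -12.2] [46.1 46.4] 43.8
 hole centroid 466.9 47.9 rect [467.1  47.8] [12.9 13. ] 30.7
hub part [505.1 -13. ] rect [504.9 -13.1] [32.  33.1] 31.5
hub part [505.  -12.8] rect [505.1 -12.9] [13.2 26.9] 30.6
hub part [504.9 -12.7] rect [505.8 -12.2] [59.6 59.7] 0.1
hub part [504.5 -13.7] rect [504.4 -15.2] [50.4 53.7] 13.0
travel [-0.0795, 0.2206, -0.0] turn z 0.0623 rows 5
-> [ 0.6886  0.0201  0.164  19.494 ]
```

Emit:
apply_moves(
  claw=[1, 1, 1, 1, 1],
  travel=[
    [-0.0795, 0.2206, 0],
    [-0.0795, 0.2206, 0],
    [-0.0795, 0.2206, 0],
    [-0.0795, 0.2206, 0],
    [-0.0795, 0.2206, 0],
  ],
  turn=[
    [0, 0, 0.0623],
    [0, 0, 0.0623],
    [0, 0, 0.0623],
    [0, 0, 0.0623],
    [0, 0, 0.0623],
  ],
)

```text
t: 13.12
tcp_pos: [0.6921, 0.0209, 0.1617]
tool_rot: [0.577, 0.817, 0.0, 0.0]
force: [0.3, -0.6, 1.4]
finger_gap: 1.0
gripper_force: 0.0
```

```bash
cat >> h.py <<'E'
def key(s,z0,near):
    P=cloud(s); m=((P[:,:,2]>z0-.005)&(P[:,:,2]<z0+.006)&(np.hypot(P[:,:,0]-near[0],P[:,:,1]-near[1])<.06)).astype(np.uint8)
    n,l,st,c=cv2.connectedComponentsWithStats(m); i=1+np.argmax(st[1:,4])
    W=(cast(s,np.argwhere(l==i)[:,::-1],z0)[:,:2]*1000).astype(np.float32); r=cv2.minAreaRect(W)
    print('handle',np.round(r[0],1),np.round(r[1],1),round(r[2],1),'mean',W.mean(0).round(1),'z',np.median(P[l==i][:,2]).round(4),c[i].round())
E
python3 - <<'E'
from h import *
for _ in range(4): snap('wrist')
s=snap('wrist'); p,y=tcp(); print(p,y); key(s,.061,(.6703,.0719))
P=cloud(s); m=((P[:,:,2]>.032)&(P[:,:,2]<.040)&(np.hypot(P[:,:,0]-.6703,P[:,:,1]-.0719)<.04)).astype(np.uint8)
W=(cast(s,np.argwhere(m)[:,::-1],.035)[:,:2]*1000).astype(np.float32); print('flange',m.sum(),cv2.minEnclosingCircle(W))
E
```

```text
[0.68621614 0.02024093 0.16165531] 19.499140010188064
handle [670.5  72.1] [13.7 62.6] 20.0 mean [670.3  73.1] z 0.0617 [279. 126.]
flange 2897 ((670.042724609375, 72.86529541015625), 39.243995666503906)
```

Run:
```python
from h import *
plan(.6715,.0725,.085,20.0)
```

```text
travel [0.0689, 0.0017, 0.0987] turn z -0.0028 rows 3
-> [ 0.6715  0.0725  0.085  19.998 ]
```

Emit:
apply_moves(
  claw=[0.3, 0, 0, 0, 0],
  travel=[
    [0.03, 0.0008, 0.03],
    [0.0689, 0.0017, 0.06],
    [0.0689, 0.0017, 0.0987],
    [0.0689, 0.0017, 0.0987],
    [0.0689, 0.0017, 0.0987],
  ],
  turn=[
    [0, 0, -0.0028],
    [0, 0, -0.0028],
    [0, 0, -0.0028],
    [0, 0, -0.0028],
    [0, 0, -0.0028],
  ],
)

```text
t: 13.78
tcp_pos: [0.6686, 0.0723, 0.0835]
tool_rot: [0.574, 0.819, -0.002, -0.003]
force: [1.3, 0.4, 0.6]
finger_gap: 0.499
gripper_force: 0.0
```

Run:
```python
from h import *
for _ in range(3):snap('wrist')
s=snap('wrist','w6.png'); p,y=tcp(); print(p,y,manip.sense()['finger_gap']); key(s,.061,(.6703,.0719))
```

```text
[0.67314736 0.07135712 0.0876423 ] 19.924709961056926 0.4974420621158562
handle [670.4  73. ] [13.8 63.8] 19.6 mean [670.   74.2] z 0.0617 [271. 238.]
```

Emit:
apply_moves(
  claw=[0, 0, 0, 0, 0],
  travel=[
    [0.0027, -0.0027, 0.012],
    [0.0027, -0.0027, 0.028],
    [0.0027, -0.0027, 0.044],
    [0.0027, -0.0027, 0.055],
    [0.0027, -0.0027, 0.055],
  ],
  turn=[
    [0, 0, 0],
    [0, 0, 0],
    [0, 0, 0],
    [0, 0, 0],
    [0, 0, 0],
  ],
)

```text
t: 14.4
tcp_pos: [0.6664, 0.0738, 0.0379]
tool_rot: [0.574, 0.819, -0.002, -0.003]
force: [-0.7, 0.1, 0.4]
finger_gap: 0.501
gripper_force: 0.0
```

Emit:
apply_moves(
  claw=[0, 0, 0],
  travel=[
    [0, 0, 0],
    [0, 0, 0],
    [0, 0, 0],
  ],
  turn=[
    [0, 0, 0],
    [0, 0, 0],
    [0, 0, 0],
  ],
)

```text
t: 14.65
tcp_pos: [0.6693, 0.0738, 0.0417]
tool_rot: [0.574, 0.819, 0.0, 0.0]
force: [0.8, 0.8, 0.2]
finger_gap: 0.499
gripper_force: 0.0
```

Emit:
apply_moves(
  claw=[-0.3, -0.5, -0.9, -0.9, -0.9],
  travel=[
    [0, 0, 0],
    [0, 0, 0],
    [0, 0, 0],
    [0, 0, 0],
    [0, 0, 0],
  ],
  turn=[
    [0, 0, 0],
    [0, 0, 0],
    [0, 0, 0],
    [0, 0, 0],
    [0, 0, 0],
  ],
  newtons=60,
)

```text
t: 15.07
tcp_pos: [0.6692, 0.0738, 0.042]
tool_rot: [0.574, 0.819, 0.0, 0.001]
force: [-0.4, 0.1, 2.4]
finger_gap: 0.149
gripper_force: 61.5
```

Run:
```python
from h import *
snap('wrist');p,y=tcp(); q=manip.sense();print(p,y,q['finger_gap'],q['gripper_force'],q['force'])
X,Y=axes(19.998); c=getc(); b=np.array(c[:3])+X*.00216-Y*.00216; setc([b[0],b[1],c[2]-.044,c[3]]);print(getc())
plan(b[0],b[1],.15,20.0)
# above hub: key x along hub x (120.7): tool y 30.7 ; first hold hub at tool x +70 for look
plan(.505,-.013,.15,30.7)
```

```text
[0.66923251 0.07378542 0.04204372] 19.99606633399684 0.1466809243198889 61.509050130844116 [ 0.60883613 -1.17173119  3.83836811]
[0.6687402258103388, 0.07377705088088546, 0.04104000000000001, 19.998]
travel [0.0, 0.0, -0.1362] turn z -0.0 rows 3
-> [ 0.6687  0.0738  0.15   19.998 ]
travel [-0.0319, -0.2294, 0.0] turn z -0.0595 rows 5
-> [ 5.0500e-01 -1.3000e-02  1.5000e-01  3.0708e+01]
```

Emit:
apply_moves(
  claw=[-0.9, -0.9, -0.9, -0.9, -0.9],
  travel=[
    [0, 0, -0.02],
    [0, 0, -0.06],
    [0, 0, -0.1],
    [0, 0, -0.1362],
    [0, 0, -0.1362],
  ],
  turn=[
    [0, 0, 0],
    [0, 0, 0],
    [0, 0, 0],
    [0, 0, 0],
    [0, 0, 0],
  ],
)

```text
t: 15.53
tcp_pos: [0.6727, 0.0737, 0.1567]
tool_rot: [0.573, 0.819, 0.003, 0.005]
force: [1.6, -0.5, 0.0]
finger_gap: 0.147
gripper_force: 60.9
```

Emit:
apply_moves(
  claw=[-0.9, -0.9, -0.9, -0.9, -0.9],
  travel=[
    [-0.007, -0.05, 0],
    [-0.014, -0.1, 0],
    [-0.021, -0.15, 0],
    [-0.028, -0.2, 0],
    [-0.0319, -0.2294, 0],
  ],
  turn=[
    [0, 0, -0.012],
    [0, 0, -0.024],
    [0, 0, -0.036],
    [0, 0, -0.048],
    [0, 0, -0.0595],
  ],
)

```text
t: 15.95
tcp_pos: [0.4994, -0.0133, 0.1492]
tool_rot: [0.494, 0.869, -0.001, -0.003]
force: [-0.3, -0.2, -0.7]
finger_gap: 0.145
gripper_force: 60.9
```

Run:
```python
from h import *
for _ in range(5):snap('wrist')
s=snap('wrist'); p,y=tcp(); print(p,y,manip.sense()['force']); X,Y=axes(y)
a=s['pixels'][120:420,90:470,::-1]; cv2.imwrite('pics/w7.png',cv2.resize(a,None,fx=2,fy=2))
P=cloud(s); zt=p[2]+.019
m=((abs(P[:,:,2]-zt)<.006)&(abs((P-p)@X)<.045)&(abs((P-p)@Y)<.012))
W=cast(s,np.argwhere(m)[:,::-1],zt)-p; 
print('handle n',m.sum(),'z',np.median(P[m][:,2]).round(4),'x',np.percentile(W@X*1000,[1,99]).round(1),'y',np.percentile(W@Y*1000,[2,98]).round(1))
r=cv2.minAreaRect((W[:,:2]*1000).astype(np.float32)); print(r)
hub(s)
```

```text
[ 0.50637265 -0.01296255  0.15020654] 30.70252328564811 [-0.83133244  0.26063994 -2.35867661]
handle n 5393 z 0.1699 x [-32.3  30.6] y [-9.   9.1]
((1.7127351760864258, -0.055644989013671875), (24.55063819885254, 64.92080688476562), 39.55708312988281)
hub part [500.7  -7.3] rect [501.9  -9.6] [33.2 23.8] 31.5
hub part [4.975e+02 3.000e-01] rect [496.7  -2.5] [61.6 55.6] 32.3
```

View pics/w7.png

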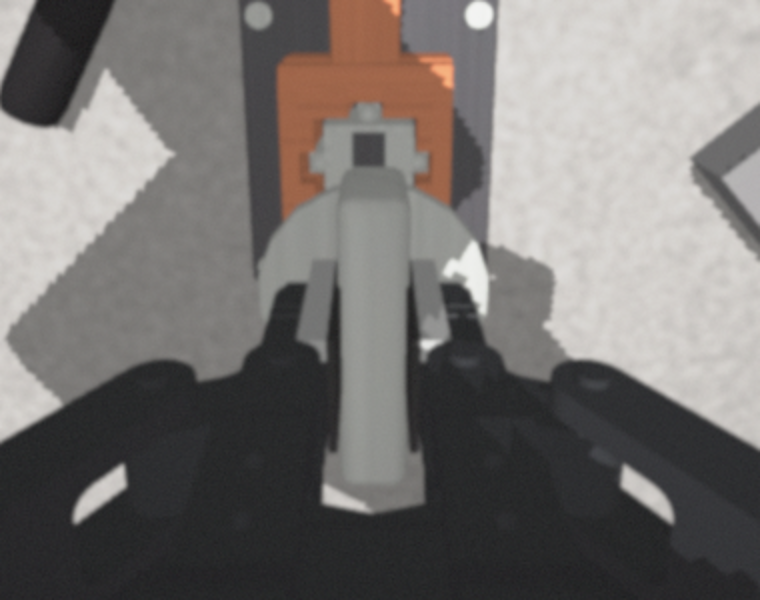

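Run:
```python
from h import *
s=snap('wrist'); p,y=tcp(); print(p,y); X,Y=axes(y)
def f(name,u,v,z):
    w=cast(s,[u/2+90,v/2+120],z)[0]-p; print(name,(w@X*1000).round(1),(w@Y*1000).round(1))
zt=p[2]+.019
f('handle far end top (32)',374,198,zt); f('near end (-32)',374,483,zt); f('far l',341,215,zt); f('far r',408,215,zt); f('near l',342,470,zt); f('near r',405,470,zt)
f('slot +x end (13.5)',369,133,.047); f('hub +x face top (16)',369,120,.047); f('hub l',323,130,.047); f('hub r',414,130,.047)
f('flange l',260,290,p[2]-.007); f('flange r',488,290,p[2]-.007)
```

```text
[ 0.50642345 -0.01282323  0.15015371] 30.733810210257683
handle far end top (32) 29.2 1.0
near end (-32) -33.8 0.9
far l 25.9 -5.1
far r 25.9 7.3
near l -30.5 -5.7
near r -30.5 7.4
slot +x end (13.5) 12.7 -0.6
hub +x face top (16) 17.4 -0.5
hub l 13.8 -16.9
hub r 13.7 15.5
flange l -2.0 -25.4
flange r -2.1 27.5
```

Emit:
apply_moves(
  claw=[-0.9, -0.9, -0.9, -0.9, -0.9],
  travel=[
    [0.0025, -0.0021, 0.015],
    [0.0025, -0.0021, 0.04],
    [0.0025, -0.0021, 0.06],
    [0.0025, -0.0021, 0.07],
    [0.0025, -0.0021, 0.07],
  ],
  turn=[
    [0, 0, 0],
    [0, 0, 0],
    [0, 0, 0],
    [0, 0, 0],
    [0, 0, 0],
  ],
)

```text
t: 16.72
tcp_pos: [0.5022, -0.0115, 0.0925]
tool_rot: [0.494, 0.869, -0.0, -0.002]
force: [0.1, -0.7, -0.7]
finger_gap: 0.148
gripper_force: 60.9
```

Emit:
apply_moves(
  claw=[-0.9, -0.9, -0.9],
  travel=[
    [0, 0, 0],
    [0, 0, 0],
    [0, 0, 0],
  ],
  turn=[
    [0, 0, 0],
    [0, 0, 0],
    [0, 0, 0],
  ],
)

```text
t: 16.97
tcp_pos: [0.5034, -0.0122, 0.0951]
tool_rot: [0.495, 0.869, 0.0, 0.001]
force: [-0.2, -0.3, -1.3]
finger_gap: 0.148
gripper_force: 60.9
```

Emit:
apply_moves(
  claw=[-0.9, -0.9, -0.9, -0.9, -0.9],
  travel=[
    [0, 0, 0.004],
    [0, 0, 0.009],
    [0, 0, 0.014],
    [0, 0, 0.019],
    [0, 0, 0.024],
  ],
  turn=[
    [0, 0, 0],
    [0, 0, 0],
    [0, 0, 0],
    [0, 0, 0],
    [0, 0, 0],
  ],
)

```text
t: 17.38
tcp_pos: [0.5024, -0.0121, 0.0746]
tool_rot: [0.495, 0.869, -0.0, -0.0]
force: [-0.2, -0.8, -1.2]
finger_gap: 0.145
gripper_force: 60.9
```

Emit:
apply_moves(
  claw=[-0.9, -0.9, -0.9, -0.9, -0.9],
  travel=[
    [0, 0, 0.005],
    [0, 0, 0.01],
    [0, 0, 0.015],
    [0, 0, 0.019],
    [0, 0, 0.0205],
  ],
  turn=[
    [0, 0, 0],
    [0, 0, 0],
    [0, 0, 0],
    [0, 0, 0],
    [0, 0, 0],
  ],
)

```text
t: 17.8
tcp_pos: [0.5024, -0.0121, 0.0589]
tool_rot: [0.495, 0.869, -0.0, -0.0]
force: [-3.9, 0.7, 17.6]
finger_gap: 0.15
gripper_force: 63.3
```

Emit:
apply_moves(
  claw=[-0.9, -0.9],
  travel=[
    [0, 0, 0],
    [0, 0, 0],
  ],
  turn=[
    [0, 0, 0],
    [0, 0, 0],
  ],
)

```text
t: 17.97
tcp_pos: [0.5024, -0.0121, 0.059]
tool_rot: [0.495, 0.869, -0.0, -0.0]
force: [-2.0, -0.1, 3.9]
finger_gap: 0.143
gripper_force: 61.5
```

Emit:
apply_moves(
  claw=[-0.9, -0.9, -0.9, -0.9, -0.9],
  travel=[
    [0, 0.0002, 0],
    [0, 0.0004, 0],
    [-0.0001, 0.0006, 0],
    [-0.0002, 0.0008, 0],
    [-0.0003, 0.001, 0],
  ],
  turn=[
    [0, 0, 0.033],
    [0, 0, 0.067],
    [0, 0, 0.1],
    [0, 0, 0.133],
    [0, 0, 0.1667],
  ],
)

```text
t: 18.38
tcp_pos: [0.504, -0.0121, 0.059]
tool_rot: [0.704, 0.71, 0.0, 0.001]
force: [0.1, 0.6, 3.7]
finger_gap: 0.146
gripper_force: 61.4
```

Emit:
apply_moves(
  claw=[-0.9, -0.9, -0.9, -0.9, -0.9],
  travel=[
    [0, 0.0002, 0],
    [0, 0.0004, 0],
    [-0.0001, 0.0006, 0],
    [-0.0002, 0.0008, 0],
    [-0.0003, 0.001, 0],
  ],
  turn=[
    [0, 0, 0.033],
    [0, 0, 0.067],
    [0, 0, 0.1],
    [0, 0, 0.133],
    [0, 0, 0.1667],
  ],
)

```text
t: 18.8
tcp_pos: [0.5048, -0.0124, 0.059]
tool_rot: [0.864, 0.503, 0.001, 0.001]
force: [0.2, -0.0, 2.5]
finger_gap: 0.148
gripper_force: 61.4
```

Emit:
apply_moves(
  claw=[-0.9, -0.9, -0.9, -0.9, -0.9],
  travel=[
    [0, 0.0002, 0],
    [0, 0.0004, 0],
    [-0.0001, 0.0006, 0],
    [-0.0002, 0.0008, 0],
    [-0.0003, 0.001, 0],
  ],
  turn=[
    [0, 0, 0.033],
    [0, 0, 0.067],
    [0, 0, 0.1],
    [0, 0, 0.133],
    [0, 0, 0.1667],
  ],
)

```text
t: 19.22
tcp_pos: [0.5054, -0.013, 0.059]
tool_rot: [0.965, 0.262, 0.001, 0.0]
force: [0.0, -0.7, 2.4]
finger_gap: 0.146
gripper_force: 61.4
```

Run:
```python
from h import *
snap('wrist');snap('wrist');p,y=tcp(); q=manip.sense();print(p,y,q['finger_gap'],q['gripper_force'],q['force'],q['ft_torque'],q['q'].round(2))
```

```text
[ 0.5054047  -0.01294723  0.05898174] -59.30710245152825 0.150003173614874 61.48440599441528 [-0.68171301  0.49201203  2.51272857] [-0.08471567 -0.04195952 -0.00453628] [-0.25  0.65  1.87 -0.    0.62  0.79]
```

Emit:
apply_moves(
  claw=[-0.4, 0, 0, 0, 0],
  travel=[
    [0, 0, 0],
    [0, 0, 0],
    [0, 0, 0],
    [0, 0, 0],
    [0, 0, -0.005],
  ],
  turn=[
    [0, 0, 0],
    [0, 0, 0],
    [0, 0, 0],
    [0, 0, 0],
    [0, 0, 0],
  ],
)

```text
t: 19.73
tcp_pos: [0.5041, -0.0126, 0.0621]
tool_rot: [0.964, 0.265, -0.001, -0.0]
force: [0.2, -0.2, -0.1]
finger_gap: 0.499
gripper_force: 0.0
```

Emit:
apply_moves(
  claw=[0, 0, 0, 0, 0],
  travel=[
    [0, 0, -0.01],
    [0, 0, -0.03],
    [0, 0, -0.06],
    [-0.04, 0, -0.1],
    [-0.08, 0, -0.14],
  ],
  turn=[
    [0, 0, 0],
    [0, 0, 0],
    [0, 0, 0],
    [0, 0, 0],
    [0, 0, 0],
  ],
)

```text
t: 20.15
tcp_pos: [0.4544, -0.0429, 0.1709]
tool_rot: [0.964, 0.266, 0.0, 0.0]
force: [0.4, -1.2, 0.4]
finger_gap: 0.5
gripper_force: 0.0
```

Run:
```python
from h import *
for _ in range(4):snap('wrist')
s=snap('wrist','w8.png'); p,y=tcp(); print(p,y,manip.sense()['force'],manip.sense()['t']); flat(s,.044); key(s,.078,(.505,-.013))
P=cloud(s); m=(abs(P[:,:,2]-.052)<.004)&(np.hypot(P[:,:,0]-.505,P[:,:,1]+.013)<.03); print('flange top',m.sum(),np.median(P[m][:,2]))
```

```text
[ 0.45461374 -0.04289081  0.17010726] -59.33544540072544 [-0.28013439  0.47958884 -0.34441467] 20.4
top plane z 0.0449 slope deg [-0.05  0.06] n 2809 med 0.045
handle [504.  -13.7] [62.9 13.5] 31.0 mean [505.  -13.2] z 0.0787 [276. 122.]
flange top 2822 0.052963343855943784
```

View pics/w8.png

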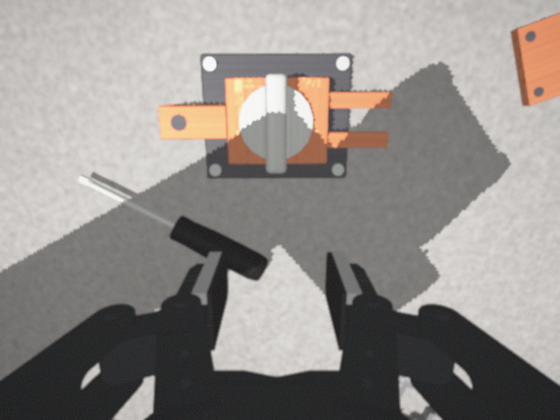

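The stack is flat at (278,120). The tab points left and the fork right. The key's handle runs across the tab line at (276,122), with its flange seated (top at about 52 mm) and the gripper clear of everything. I'll hand it in.

```bash
python3 -c "
from station import manip
print(manip.sign_off())"
```

```text
the job is handed in; nothing more can be done
None
```

The job is handed in: both plates are home and flat on the hub with the fork opposite the tabs, and the T-key is seated, quarter-turned and released, with no bystander touched, at about 20 s of the 72 s allowed.

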